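# Load a long tube under the tube reader's overhanging head

### The job

Take the long capped tube from the rack and load it into the well of the tube reader: the reader's head hangs over the well, so slip the tube in at a lean from the open side and straighten it as it goes down. Then push the tube down against the sprung lift until the lift is fully home, let go of it, and leave the short tubes and everything else where they are.

Things in the scene. Friction and masses are not known exactly. Their poses are not given: they have to be found in the camera images.
- tube_mid (a point): Centre of the LONG capped glass tube, the one to load: straight, 16 mm in diameter all along, 130 mm long, round bottom (radius 8), flush white plug cap as its top 18 mm. z runs along the tube towards the cap. 30 g. It starts standing in one of the rack's three holes and is told from its neighbours only by its length (top 138 mm above the bench; theirs 88).
- tube_foot (a point): Lowest point of the long tube's round bottom, 65 mm below tube_mid along the tube; same axes.
- rack: White block rack fixed to the bench, 50 (x) x 170 (y) x 60 mm high, origin at the centre of its underside. Three upright 18 mm holes at y = -55, 0 and +55 mm, their floors 8 mm above the bench.
- short_a_mid (a point): Centre of a short capped tube (16 mm in diameter, 80 mm long) standing in the rack, top 88 mm above the bench; leave it there.
- short_b_mid (a point): Centre of the other short capped tube, same size; leave it there.
- well (a point): Tube reader (grey), fixed: centre of the mouth of its vertical well, in the flat top of the base, 80 mm above the bench. x points to the reader's rear (front faces -x), z up. The well is 24 mm in diameter; a 45 degree flare makes the mouth 40 mm across at the top, narrowing to 24 mm at 8 mm depth. The base reaches x -60 to +110, y -70 to +110 mm from here.
- head_corner (a point): Lower front corner, nearest -x and -y, of the reader's grey head, a fixed block hanging over the well: 9 mm to -x and 9 mm to -y of the well's axis, 98 mm above its mouth. From here the head reaches 114 mm to +x, 114 mm to +y and 30 mm up; its column stands at the rear (+x, +y). The space over the well is open only on its -x and -y sides. Same axes as well.
- lift (a joint): Sprung lift in the well, m: 0 = up, its flat top 55 mm below the mouth; 0.015 = fully home on a hard stop, 70 mm below. Starts 0 to 4 mm down. Yields only to a push of about 7 N, rising to 11 N at the bottom; a brake holds it where it is left, and the tube's weight does not move it. With it home, 60 mm of the tube standing on it shows above the mouth.
- pin_top (a point): Top of the lift's 6 mm steel indicator pin, rising from the reader's base beside the well (x -35, y +55 mm from the well's axis); it moves with the lift: 16 mm above the base when the lift is up, 1 mm when it is fully down. Only an indicator: not for pressing.
- flask_mid (a point): Centre of an amber bottle, 60 mm in diameter, 130 mm high; leave it alone.
- jar_mid (a point): Centre of a white jar, 56 mm in diameter, 70 mm high; leave it alone.
- vial_mid (a point): Centre of a small vial, 26 mm in diameter, 45 mm high; leave it alone.
There are look-alikes about, which are no part of the job. Leave any purple or red look-alike of the part that bears tube_mid alone.

How it is judged:
By the outcome, as a careful person would: the job done as asked, in the order asked, and still so for the second after the job is handed in, with the robot touching nothing.
It also fails if it takes over 46 s, if anything falls off the work surface, if the arm or the gripper's body presses on something with over 40 N, if the wrist force passes 120 N, or if a joint passes its speed limit or range.

### The arm

A 7-joint arm with a two-finger parallel gripper is mounted at the origin on the work surface. World frame = base frame: x ahead of the robot, y to its left, z up, the work surface at z = 0. Lengths are in m, angles in rad, forces in N, time in s.
With the tool pointing down it reaches from about 0.4 to 0.9 m from the base axis. Payload 5.5 kg.
Tool frame: the origin (TCP) lies midway between the tips of the shut fingers; the grasp point (between the pads) lies 19 mm behind it (manip.grip_depth is the distance from the TCP to the grasp point, in m); z points along the fingers, x is the direction in which the jaws open and shut, and the axes are right-handed (so a half turn about z gives the same grasp; the last joint's range is limited). The gripper opens to 92 mm and grips with 3 to 60 N. Pads are 19 mm wide; open, the fingers measure 130 mm over their backs; the gripper's body (75 mm by 190 mm) begins 47 mm behind the grasp point.
Start: joints at [1.497, 0.501, -0.427, 1.55, 0.221, 1.138, -0.21], TCP at [0.215, -0.613, 0.227] pointing down, gripper open.
Joint ranges: [-2.88, 2.88], [-0.31, 2.03], [-1.54, 1.56], [0.2, 2.42], [-1.41, 4.55], [0.19, 2.02], [-2.57, 2.57]. Speed limits (rad/s): [2.57, 2.57, 3.14, 3.14, 3.14, 3.14, 3.14].

### API

Orientations are given as a unit quaternion [x, y, z, w].
In Python, from bench import manip, effector, viewer gives the robot as it stands. Calls block until the motion is done:
- manip.move_pose(position, orientation): joint-space move of the TCP to a pose.
- manip.servo_line(position, ori=None, vel=0.15): straight line of the TCP; ori=None keeps the orientation; vel is the mean speed in m/s.
- manip.movej(angles): joint-space move.
- effector.open_jaws() and effector.close(f_grip=None): open the fingers fully, or close them until they stop; f_grip is the grip in N (None keeps the last).
- manip.sleep(seconds).
- manip.solve_ik(position, orientation): joint angles nearest the present ones, or None.
- viewer.get_image(name): name is "side" or "top"; returns the picture (400x640x3 uint8, red, green, blue); there is no depth.
- viewer.get_calibration(name): a dict with "vfov" (degrees; the focal length in pixels is half the picture's height over the tangent of half this angle, whatever the lens; pixels are square), "cx", "cy" (the principal point, pixels), "eye" and "attitude" of the camera in the world. Camera axes: x right, y down, z forward; pixel columns grow to the right and rows downward; lengths in m; the calibration is good to about 2 mm. A picture is of the moment at which its call begins. get_calibration takes no time and is no camera call.
A pose or a line that the arm cannot do raises manip.PlanningError and nothing moves.
- manip.hand_in(): hands the job in, once; it reports no verdict.
Readings, each from a call of its own:
- manip.current_clock(): time.
- manip.current_q(): joint angles.
- manip.current_joint_velocities(): joint speeds.
- manip.current_tau(): joint torques, N m.
- manip.current_tool_pos(): TCP position.
- manip.current_tcp_rot(): TCP orientation.
- manip.current_force(): force on the tool from outside, world axes, zero at the start.
- manip.current_wrist_torque(): the same for the moment, N m.
- manip.current_finger_gap(): finger opening in m.
Only numpy, scipy, OpenCV 4.12 (cv2) and the standard library are available. Lean on these libraries where they do the work, as an engineer would, in place of code of your own. Each camera call takes 0.05 s, during which the arm holds its last target.

## Working session

There is one attempt and no reset: what is moved stays moved. The work goes in short steps, each a Python script; the robot and the scene stay as the last script left them, time stands still between calls to the robot, and variables do not carry over. Pictures are saved under pics/ and viewed, and the job is handed in when it is done.

```bash
mkdir -p pics; ls; python3 - <<'E'
from bench import manip, effector, viewer
import cv2
for n in ("side","top"):
    im=viewer.get_image(n); cv2.imwrite(f"pics/{n}0.png",im[:,:,::-1]); print(n,viewer.get_calibration(n))
print(manip.current_clock(),manip.current_tool_pos(),manip.current_tcp_rot(),manip.current_finger_gap(),manip.grip_depth)
E
```

```text
pics
side {'vfov': 44.651006069662046, 'cx': 314.21591455116055, 'cy': 199.72434229497915, 'eye': array([ 0.47808854, -0.71518629,  0.86312582]), 'attitude': array([ 0.93400389, -0.0669653 ,  0.02274476, -0.35019289])}
top {'vfov': 45.16943166796784, 'cx': 316.20811675239514, 'cy': 197.20017040273459, 'eye': array([ 0.42529408, -0.06398157,  1.35085287]), 'attitude': array([-0.70581595,  0.70666299, -0.03511207,  0.03490559])}
0.1 [ 0.21455216 -0.61290459  0.22578519] [ 8.15633276e-01 -5.78568573e-01 -6.93721927e-04 -5.32905505e-04] 0.09195364754144104 0.0188
```

View pics/side0.png

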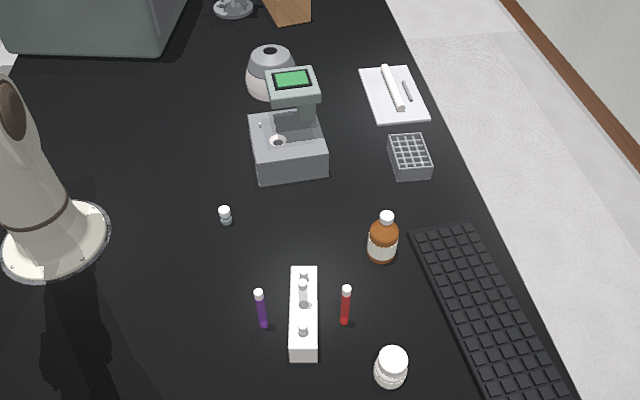

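View pics/top0.png

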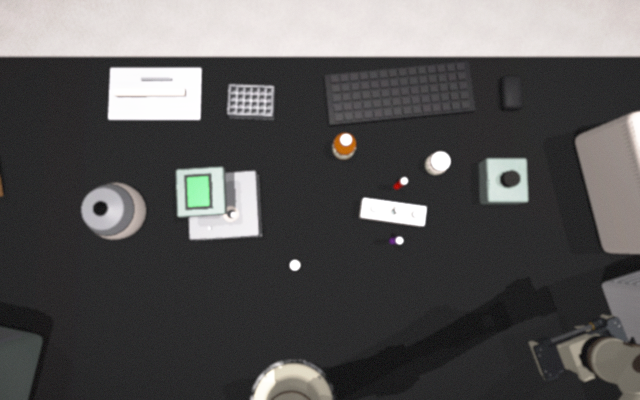

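```bash
python3 - <<'E'
import cv2
s=cv2.imread("pics/side0.png");t=cv2.imread("pics/top0.png")
def z(im,x0,y0,x1,y1,k,n): cv2.imwrite(n,cv2.resize(im[y0:y1,x0:x1],None,fx=k,fy=k,interpolation=cv2.INTER_CUBIC))
z(s,240,60,340,190,5,"pics/s_reader.png" );z(s,240,250,370,370,5,"pics/s_rack.png")
z(t,170,160,270,250,6,"pics/t_reader.png");z(t,350,165,440,260,6,"pics/t_rack.png")
E
```

```text
(no output)
```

View pics/s_reader.png

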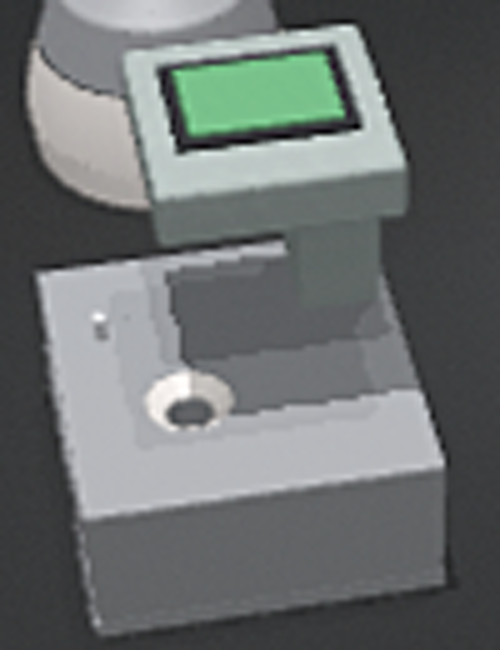

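View pics/s_rack.png

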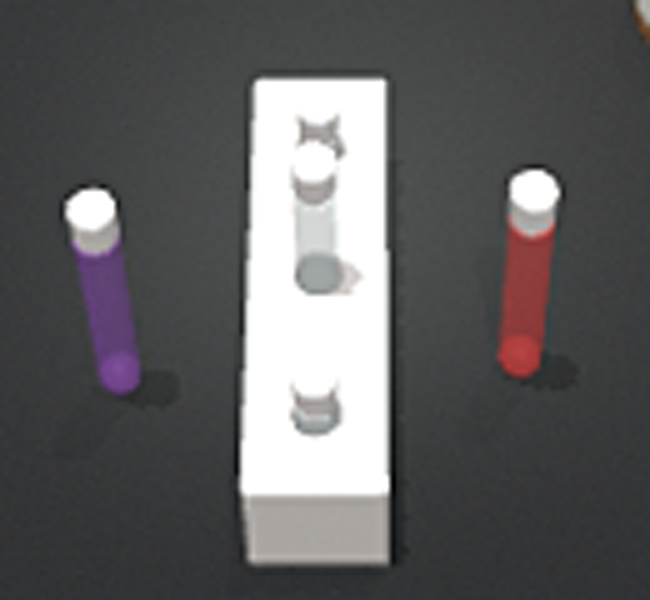

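View pics/t_reader.png

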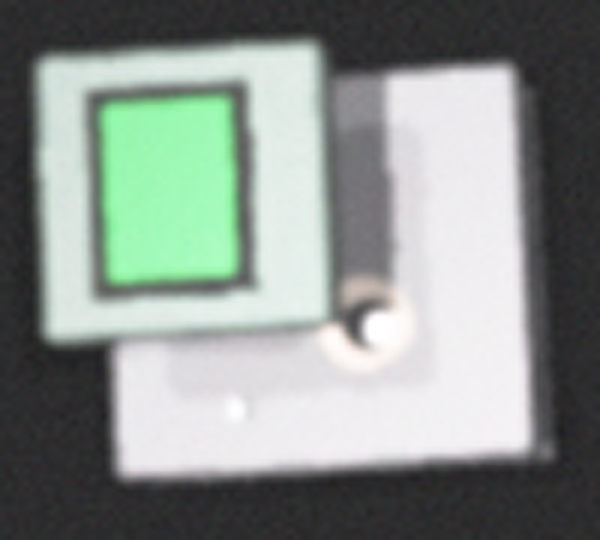

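View pics/t_rack.png

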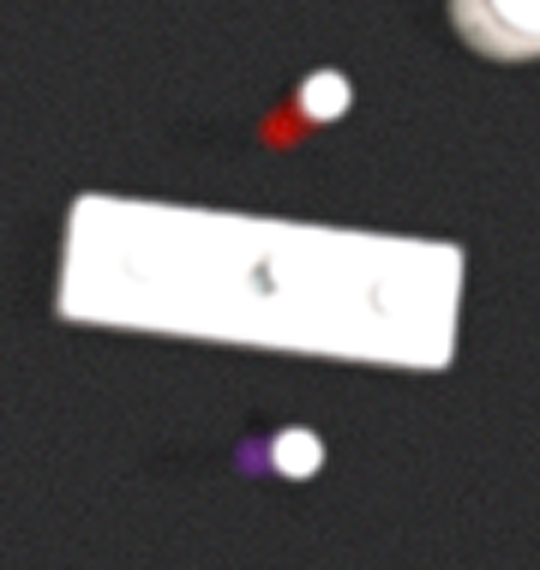

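```bash
cat > h.py <<'E'
import numpy as np
from scipy.spatial.transform import Rotation as R
from scipy.optimize import least_squares
from bench import manip, effector, viewer
def cam(n):
    c=viewer.get_calibration(n); return c,200/np.tan(np.radians(c["vfov"])/2)
C={n:cam(n) for n in("side","top")}
def proj(n,P):
    c,f=C[n]; p=R.from_quat(c["attitude"]).inv().apply(np.atleast_2d(P)-c["eye"])
    return np.c_[c["cx"]+f*p[:,0]/p[:,2],c["cy"]+f*p[:,1]/p[:,2]]
def T(s,L): # s=x,y,yaw ; L in mm, z from bench
    L=np.atleast_2d(L)/1000.; return R.from_euler("z",s[2]).apply(L)+[s[0],s[1],0]
def fit(obs,s0):
    n=[o[0] for o in obs]
    def r(s): return np.concatenate([proj(o[0],T(s,o[1]))[0]-o[2] for o in obs])
    q=least_squares(r,s0,loss="soft_l1"); return q.x,r(q.x).reshape(-1,2)
def plane(n,uv,z):
    c,f=C[n]; d=R.from_quat(c["attitude"]).apply([(uv[0]-c["cx"])/f,(uv[1]-c["cy"])/f,1]); e=c["eye"]
    return e+d*(z-e[2])/d[2]
E
cat > a.py <<'E'
from h import *
sr=lambda x,y:((x+.5)/5-.5+240,(y+.5)/5-.5+60)
sk=lambda x,y:((x+.5)/5-.5+240,(y+.5)/5-.5+250)
tr=lambda x,y:((x+.5)/6-.5+170,(y+.5)/6-.5+160)
tk=lambda x,y:((x+.5)/6-.5+350,(y+.5)/6-.5+165)
S,K="side","top"
ob=[(S,(-60,-70,80),sr(82,520)),(S,(110,-70,80),sr(443,462)),(S,(-60,110,80),sr(37,272)),(S,(-60,-70,0),sr(98,635)),(S,(110,-70,0),sr(445,583)),
(S,(-9,-9,178),sr(160,245)),(S,(-9,-9,208),sr(155,207)),(S,(105,-9,208),sr(408,178)),(S,(-9,105,208),sr(125,57)),(S,(0,0,80),sr(190,402)),
(K,(-60,-70,80),tr(533,453)),(K,(110,-70,80),tr(515,65)),(K,(-60,110,80),tr(120,478)),(K,(-9,-9,208),tr(330,325)),(K,(105,-9,208),tr(320,42)),(K,(-9,105,208),tr(45,340)),(K,(105,105,208),tr(35,58)),(K,(0,0,80),tr(368,322))]
np.set_printoptions(precision=4,suppress=True)
for sub in (ob,ob[:10],ob[10:]):
    s,r=fit(sub,[.5,.2,0]); print(s); print(r.round(1).tolist())
ok=[(S,(-25,85,60),sk(253,78)),(S,(25,85,60),sk(387,78)),(S,(25,-85,60),sk(388,492)),(S,(-25,-85,60),sk(243,490)),(S,(-25,-85,0),sk(248,563)),(S,(25,-85,0),sk(388,563)),
(K,(25,85,60),tk(78,195)),(K,(25,-85,60),tk(463,243)),(K,(-25,-85,60),tk(445,370)),(K,(-25,85,60),tk(58,318))]
for sub in (ok,ok[:6],ok[6:]):
    s,r=fit(sub,[.5,-.2,0]); print(s); print(r.round(1).tolist())
    print([T(s,(0,y,60))[0] for y in(-55,0,55)])
print("cap",plane(S,sk(314,160),.138), "purple top",plane(S,sk(91,210),.13),plane(K,tk(298,454),.13),plane(S,sk(534,190),.13),plane(K,tk(326,96),.13))
E
python3 a.py
```

```text
[0.5099 0.1623 0.0625]
[[-0.2, 0.1], [0.2, 1.0], [-0.2, 0.4], [-0.3, 0.8], [-0.7, 0.6], [-0.6, 1.4], [-0.6, -1.9], [-0.1, -2.8], [-1.7, -1.5], [-0.5, -0.2], [-0.2, -1.1], [-0.5, -0.1], [0.3, -0.9], [0.4, -0.8], [-0.0, -0.9], [0.1, -0.3], [0.1, -0.6], [-0.3, -0.3]]
[0.511  0.1626 0.0576]
[[0.1, -0.1], [0.6, 1.1], [0.5, 0.2], [0.0, 0.6], [-0.4, 0.7], [-0.2, 1.3], [-0.1, -2.1], [0.4, -2.7], [-1.0, -1.7], [-0.1, -0.3]]
[0.5082 0.1623 0.0594]
[[-0.3, -0.4], [-0.4, 0.5], [0.2, -0.4], [0.4, -0.1], [0.1, -0.2], [0.0, 0.3], [0.2, -0.0], [-0.3, 0.4]]
[ 0.5168 -0.271  -0.1353]
[[0.4, 0.1], [-0.9, -0.1], [-0.2, -0.1], [-0.2, 0.5], [0.3, 0.0], [-0.2, -0.2], [0.2, 0.3], [-1.3, 0.7], [-0.4, -2.1], [1.2, -1.9]]
[array([ 0.5094, -0.3255,  0.06  ]), array([ 0.5168, -0.271 ,  0.06  ]), array([ 0.5242, -0.2165,  0.06  ])]
[ 0.5172 -0.271  -0.1388]
[[0.7, 0.1], [-0.5, -0.1], [-0.2, -0.1], [-0.1, 0.4], [0.4, -0.1], [-0.2, -0.2]]
[array([ 0.5096, -0.3255,  0.06  ]), array([ 0.5172, -0.271 ,  0.06  ]), array([ 0.5248, -0.2165,  0.06  ])]
[ 0.5147 -0.2712 -0.1324]
[[0.3, 1.1], [-1.2, 1.3], [-0.3, -1.4], [1.3, -1.0]]
[array([ 0.5074, -0.3257,  0.06  ]), array([ 0.5147, -0.2712,  0.06  ]), array([ 0.522 , -0.2166,  0.06  ])]
cap [ 0.5175 -0.2711  0.138 ] purple top [ 0.4397 -0.2749  0.13  ] [ 0.437  -0.2743  0.13  ] [ 0.5916 -0.289   0.13  ] [ 0.5891 -0.289   0.13  ]
```

```bash
cat >> h.py <<'E'
TUBE=np.array([.516,-.271]); WELL=np.array([.5096,.1624]); YAW=.060
def toolR(az,al,flip=False):
    z=np.array([np.sin(al)*np.cos(az),np.sin(al)*np.sin(az),-np.cos(al)])
    x=np.array([-np.sin(az),np.cos(az),0])*(-1 if flip else 1)
    return R.from_matrix(np.c_[x,np.cross(z,x),z])
def tcp(g,Rt,d=.0188): return np.asarray(g)+d*Rt.as_matrix()[:,2]
def ik(g,az,al,flip,d=.0188):
    Rt=toolR(az,al,flip)
    return manip.solve_ik(list(tcp(g,Rt,d)),list(Rt.as_quat()))
E
python3 - <<'E'
from h import *
np.set_printoptions(precision=2,suppress=True)
print([m for m in dir(manip) if m[0]!='_'])
D=np.degrees
for al in(55,62,70):
  for flip in(0,1):
    for az in(-84,-80,-77): 
      q=ik([*TUBE,.118],np.radians(az),np.radians(al),flip); print("pick",al,flip,az,q)
    for az in range(-20,111,20):
      a=ik([*WELL,.118],np.radians(az)+YAW,np.radians(al),flip)
      az_=np.radians(az)+YAW
      b=ik([WELL[0]-.035*np.cos(az_),WELL[1]-.035*np.sin(az_),.19],az_,np.radians(al+20),flip); print("well",al,flip,az,a,b)
print(manip.current_clock())
E
```

```text
['PlanningError', 'current_clock', 'current_finger_gap', 'current_force', 'current_joint_velocities', 'current_q', 'current_tau', 'current_tcp_rot', 'current_tool_pos', 'current_wrist_torque', 'grip_depth', 'hand_in', 'move_pose', 'movej', 'servo_line', 'sleep', 'solve_ik']
pick 55 0 -84 [ 0.4   0.73 -0.58  2.08  1.52  1.34 -1.13]
pick 55 0 -80 [ 0.41  0.72 -0.58  2.13  1.58  1.3  -1.13]
pick 55 0 -77 [ 0.41  0.7  -0.56  2.16  1.62  1.27 -1.13]
well 55 0 -20 None None
well 55 0 0 None None
well 55 0 20 None None
well 55 0 40 None None
well 55 0 60 [ 1.22  1.25 -1.33  2.28  1.15  0.24  1.95] [ 1.14  0.9  -0.86  2.3  -1.31  0.7  -1.85]
well 55 0 80 [ 0.63  0.73 -0.54  2.07 -0.96  0.78 -2.24] [ 0.67  0.78 -0.37  2.02 -1.1   1.2  -2.03]
well 55 0 100 [ 0.52  0.81 -0.49  1.84 -0.64  1.04 -2.34] [ 0.53  0.88 -0.35  1.73 -0.83  1.43 -2.19]
pick 55 1 -84 [-1.    1.35  1.31  2.13 -0.7   0.43 -2.55]
pick 55 1 -80 [ 0.29  0.67 -0.43  2.13  1.53  1.21  2.01]
pick 55 1 -77 [-0.99  1.23  1.24  2.21 -0.66  0.24 -2.5 ]
well 55 1 -20 None None
well 55 1 0 None None
well 55 1 20 None None
well 55 1 40
[... 1976 characters left out ...]
[ 0.53  0.96 -0.43  1.77 -0.77  1.23 -2.17] [ 0.5   1.03 -0.28  1.67 -0.95  1.63 -2.07]
pick 70 1 -84 [ 0.01  0.83 -0.21  2.07  1.5   1.38  1.82]
pick 70 1 -80 [-0.17  0.81  0.01  2.13  1.5   1.22  1.79]
pick 70 1 -77 [-0.37  0.82  0.24  2.17  1.5   1.05  1.75]
well 70 1 -20 None [-0.73  0.99 -0.43  2.41  1.82  1.97  1.46]
well 70 1 0 None None
well 70 1 20 None None
well 70 1 40 None None
well 70 1 60 [ 1.09  1.1  -0.93  2.27 -1.38  0.43  1.43] [ 1.24  1.23 -0.89  2.25 -1.18  0.75  1.39]
well 70 1 80 [ 1.08  1.21 -1.02  2.02 -0.41  0.64  0.6 ] [ 1.14  1.28 -0.95  1.96 -0.65  0.97  0.86]
well 70 1 100 [ 0.92  1.26 -1.02  1.76 -0.17  1.02  0.48] [ 0.96  1.34 -0.99  1.66 -0.4   1.3   0.61]
0.1
```

```bash
python3 - <<'E'
from h import *
np.set_printoptions(precision=3,suppress=True)
az,al=np.radians(-80),np.radians(62); Rt=toolR(az,al,1); z=Rt.as_matrix()[:,2]; q=list(Rt.as_quat())
g=np.array([*TUBE,.118]); P=tcp(g,Rt)
p=manip.current_tool_pos(); 
manip.servo_line([.30,-.50,.38],vel=.25); print(manip.current_clock())
hi=P-.12*z+[0,0,.15]; print("hi",hi)
print(manip.current_q(), manip.solve_ik(list(hi),q), manip.solve_ik(list(P),q))
manip.move_pose(list(hi),q); print(manip.current_clock(),manip.current_q(),manip.current_tool_pos())
manip.servo_line(list(P-.12*z),vel=.15)
print(manip.current_clock(),manip.current_q(),manip.current_tool_pos())
import cv2
for n in("side","top"): cv2.imwrite(f"pics/{n}1.png",viewer.get_image(n)[:,:,::-1])
E
```

```text
1.0833
hi [ 0.5   -0.183  0.316]
[ 1.387  0.279 -0.506  1.517  0.137  1.383 -0.364] [ 0.661  0.675 -1.297  2.078  1.429  1.906  2.185] [ 0.057  0.717 -0.206  2.139  1.53   1.212  1.897]
3.2583 [ 0.662  0.676 -1.296  2.078  1.429  1.906  2.185] [ 0.5   -0.184  0.315]
4.4083 [ 0.503  0.938 -1.076  2.129  1.572  1.895  1.915] [ 0.501 -0.183  0.166]
```

View pics/side1.png

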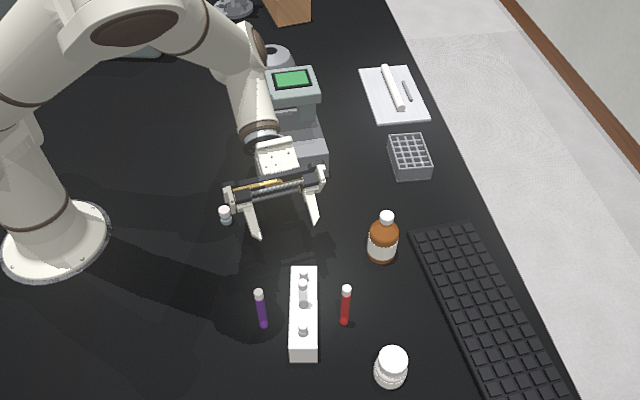

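View pics/top1.png

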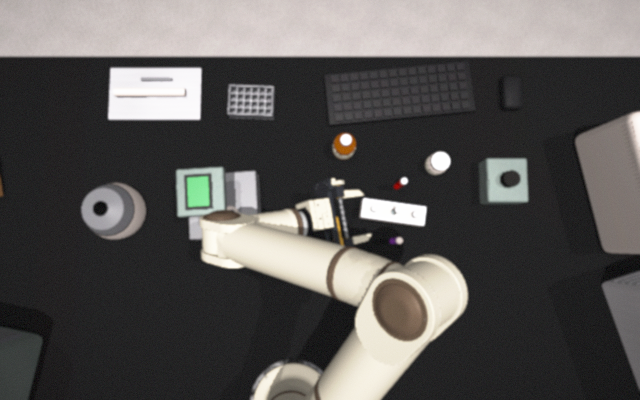

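```bash
python3 - <<'E'
from h import *
import cv2
t=cv2.imread("pics/top1.png");s=cv2.imread("pics/side1.png")
a=cv2.resize(t[165:265,300:440],None,fx=5,fy=5,interpolation=cv2.INTER_CUBIC)
cv2.imwrite("pics/t1z.png",a)
a=cv2.resize(s[160:340,200:370],None,fx=3,fy=3,interpolation=cv2.INTER_CUBIC);cv2.imwrite("pics/s1z.png",a)
Rt=R.from_quat(manip.current_tcp_rot());p=np.array(manip.current_tool_pos())
for sx in(-.046,.046,-.065,.065): print(sx,[proj(n,p+Rt.apply([sx,0,0]))[0].round(1) for n in("top","side")])
print(manip.current_force())
E
```

```text
-0.046 [array([360.9, 195.9]), array([311.1, 225.9])]
0.046 [array([367.8, 232.5]), array([261.7, 238.8])]
-0.065 [array([359.5, 188.4]), array([321. , 223.3])]
0.065 [array([369.2, 240.2]), array([251.3, 241.6])]
[ 0.68556975 -0.74156877  0.46712451]
```

View pics/t1z.png

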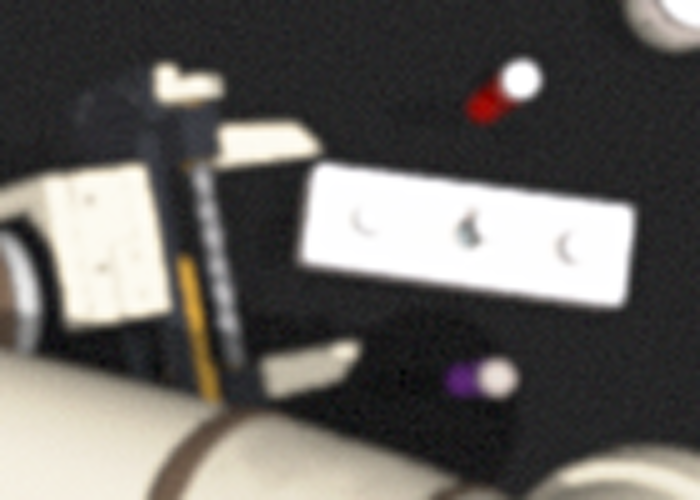

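View pics/s1z.png

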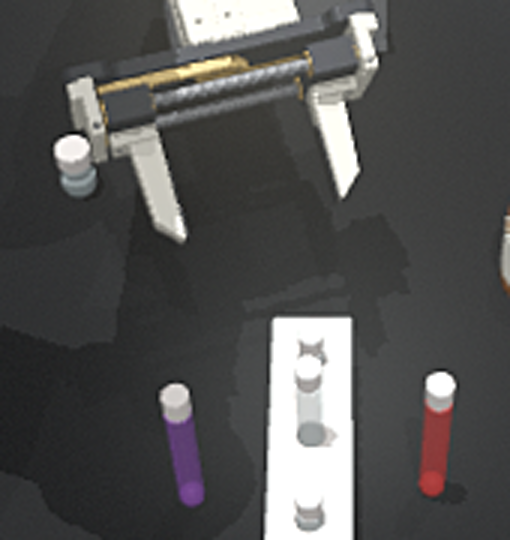

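```bash
python3 - <<'E'
from h import *
import cv2
np.set_printoptions(precision=3,suppress=True)
az,al=np.radians(-80),np.radians(62); Rt=toolR(az,al,1)
g=np.array([*TUBE,.118]); P=tcp(g,Rt)
manip.servo_line(list(P),vel=.12); print(manip.current_clock(),manip.current_force(),manip.current_tool_pos()-P)
for n in("side","top"): cv2.imwrite(f"pics/{n}2.png",viewer.get_image(n)[:,:,::-1])
s=cv2.imread("pics/side2.png");cv2.imwrite("pics/s2z.png",cv2.resize(s[180:380,220:390],None,fx=3,fy=3,interpolation=cv2.INTER_CUBIC))
E
```

```text
5.6583 [ 0.654 -0.091  0.005] [0.    0.001 0.   ]
```

View pics/s2z.png

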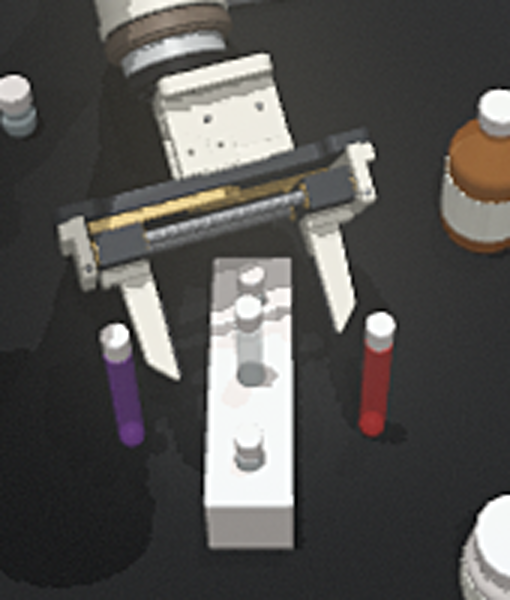

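View pics/top2.png

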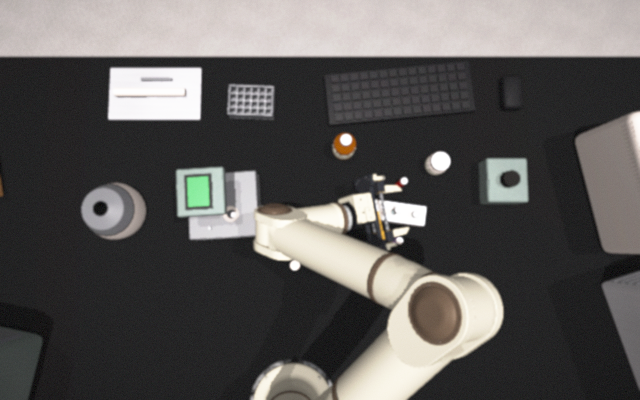

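```bash
python3 - <<'E'
from h import *
import cv2
np.set_printoptions(precision=3,suppress=True)
effector.close(45); p=np.array(manip.current_tool_pos())
print(manip.current_clock(),manip.current_finger_gap(),manip.current_force(),p)
manip.servo_line(list(p+[0,0,.10]),vel=.12)
manip.servo_line(list(p+[0,0,.18]),vel=.25)
print(manip.current_clock(),manip.current_finger_gap(),manip.current_force(),manip.current_q())
for n in("side","top"): cv2.imwrite(f"pics/{n}3.png",viewer.get_image(n)[:,:,::-1])
E
```

```text
6.9417 0.015008034537905314 [-0.418 -0.466 -0.394] [ 0.519 -0.287  0.109]
8.3917 0.01507640503694168 [-0.087 -0.433 -1.595] [ 0.822  0.659 -1.188  2.096  1.583  1.716  2.281]
```

View pics/side3.png

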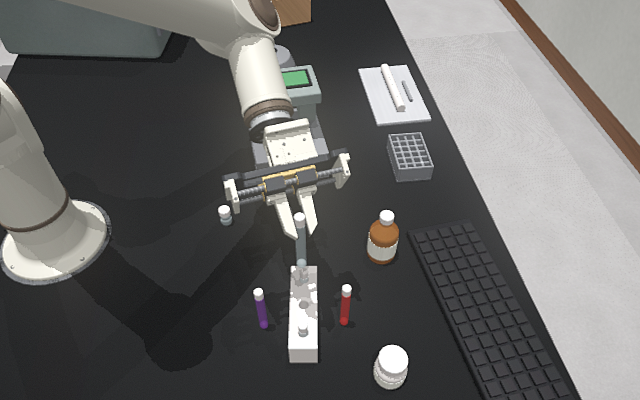

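```bash
cat >> h.py <<'E'
AL=np.radians(62); AZ=np.radians(90)+YAW
def tubepose(fc_h,u,th,gl=.102,d=.0188,w=None,az=None,v=0):
    """fc_h: foot sphere centre height over mouth (m), u: offset out of well axis (against tool heading), th lean deg; gl: fc to grasp distance"""
    w=WELL if w is None else w; az=AZ if az is None else az
    h=np.array([np.cos(az),np.sin(az),0]); th=np.radians(th)
    ax=-np.sin(th)*h+np.cos(th)*np.array([0,0,1.])
    side=np.array([-h[1],h[0],0])
    g=np.array([*w,.08+fc_h])-u*h+v*side+gl*ax
    Rt=toolR(az,AL+th,1); return tcp(g,Rt,d),Rt.as_quat()
E
python3 - <<'E'
from h import *
np.set_printoptions(precision=2,suppress=True)
print("now",manip.current_q())
for azd in (70,80,90,100):
  az=np.radians(azd)+YAW
  for a in((.15,.0,20),(.03,0,20),(-.01,-.002,18),(-.026,-.002,14),(-.03,0,0),(-.062,0,0)):
    p,q=tubepose(*a,az=az); print(azd,a,p,manip.solve_ik(list(p),list(q)))
E
```

```text
now [ 0.82  0.66 -1.19  2.1   1.58  1.72  2.28]
70 (0.15, 0.0, 20) [0.5  0.15 0.32] [ 1.39  1.03 -1.3   2.16 -0.73  0.73  0.6 ]
70 (0.03, 0, 20) [0.5  0.15 0.2 ] [ 1.41  1.5  -1.32  2.14 -0.07  0.55  0.26]
70 (-0.01, -0.002, 18) [0.51 0.15 0.16] [ 1.28  1.3  -1.09  2.13 -0.56  0.59  0.75]
70 (-0.026, -0.002, 14) [0.51 0.16 0.15] [ 1.25  1.27 -1.09  2.14 -0.54  0.54  0.72]
70 (-0.03, 0, 0) [0.51 0.18 0.14] [ 1.11  1.   -1.08  2.18 -0.62  0.43  0.59]
70 (-0.062, 0, 0) [0.51 0.18 0.11] [ 1.12  1.11 -1.08  2.17 -0.47  0.37  0.52]
80 (0.15, 0.0, 20) [0.51 0.15 0.32] [ 1.3   1.1  -1.31  2.01 -0.51  0.89  0.42]
80 (0.03, 0, 20) [0.51 0.15 0.2 ] [ 1.31  1.48 -1.32  1.99 -0.05  0.78  0.24]
80 (-0.01, -0.002, 18) [0.51 0.15 0.16] [ 1.2   1.31 -1.09  1.99 -0.38  0.79  0.59]
80 (-0.026, -0.002, 14) [0.51 0.16 0.15] [ 1.18  1.28 -1.09  2.   -0.35  0.74  0.55]
80 (-0.03, 0, 0) [0.51 0.18 0.14] [ 1.07  1.04 -1.09  2.05 -0.35  0.62  0.42]
80 (-0.062, 0, 0) [0.51 0.18 0.11] [ 1.07  1.14 -1.09  2.05 -0.23  0.57  0.37]
90 (0.15, 0.0, 20) [0.51 0.15 0.32] [ 1.2   1.17 -1.31  1.86 -0.37  1.07  0.32]
90 (
[... 189 characters left out ...]
.16 0.15] [ 1.09  1.3  -1.09  1.86 -0.24  0.93  0.48]
90 (-0.03, 0, 0) [0.51 0.18 0.14] [ 1.01  1.09 -1.09  1.93 -0.21  0.8   0.36]
90 (-0.062, 0, 0) [0.51 0.18 0.11] [ 1.01  1.17 -1.09  1.92 -0.12  0.77  0.33]
100 (0.15, 0.0, 20) [0.51 0.15 0.32] [ 0.1   0.72  0.25  1.74 -1.16  1.9   1.03]
100 (0.03, 0, 20) [0.51 0.15 0.2 ] [ 1.    1.29 -1.09  1.69 -0.28  1.22  0.48]
100 (-0.01, -0.002, 18) [0.51 0.15 0.16] [ 0.05  0.97  0.31  1.73 -1.18  1.82  1.25]
100 (-0.026, -0.002, 14) [0.51 0.16 0.15] [ 0.3   0.92 -0.05  1.74 -1.    1.55  1.13]
100 (-0.03, 0, 0) [0.51 0.18 0.14] [ 0.34  0.77 -0.21  1.82 -0.87  1.27  0.97]
100 (-0.062, 0, 0) [0.51 0.18 0.11] [ 0.38  0.83 -0.25  1.82 -0.84  1.21  0.99]
```

```bash
python3 - <<'E'
from h import *
np.set_printoptions(precision=2,suppress=True)
q0=np.array(manip.current_q())
Rs=toolR(AZ,AL+np.radians(20),1)
for g in ([.46,-.10,.40],[.5,-.05,.40],[.5,0,.36],[.5,0,.30],[.5,.04,.30]):
    p=tcp(g,Rs); print(g,manip.solve_ik(list(p),list(Rs.as_quat())))
Rp=toolR(np.radians(-80),AL,1)
p=np.array(manip.current_tool_pos())
for dz in(.05,.1,.15): print(dz,manip.solve_ik(list(p+[0,0,dz]),list(manip.current_tcp_rot())))
Rd=toolR(np.radians(0),0,1)
for azd in(-80,-45,0,45,90):
    for fl in(0,1):
        Rd=toolR(np.radians(azd),0,fl); print("down",azd,fl,manip.solve_ik([.5,-.1,.36],list(Rd.as_quat())))
E
```

```text
[0.46, -0.1, 0.4] [ 1.47  1.09 -1.31  1.63 -0.34  1.57  0.26]
[0.5, -0.05, 0.4] [ 1.38  1.09 -1.31  1.63 -0.36  1.47  0.25]
[0.5, 0, 0.36] [ 1.35  1.14 -1.31  1.73 -0.33  1.34  0.28]
[0.5, 0, 0.3] [ 1.26  1.08 -1.09  1.74 -0.43  1.35  0.49]
[0.5, 0.04, 0.3] [ 1.31  1.26 -1.31  1.79 -0.23  1.21  0.28]
0.05 [ 0.88  0.57 -1.26  2.06  1.53  1.7   2.38]
0.1 [ 0.95  0.49 -1.32  2.02  1.47  1.68  2.48]
0.15 None
down -80 0 [-0.47  0.12  0.68  1.75 -0.08  1.3   0.4 ]
down -80 1 [-0.98  0.3   1.38  1.76 -0.3   1.34 -2.5 ]
down -45 0 [ 1.21  0.33 -1.31  1.7   0.33  1.36  0.63]
down -45 1 [-0.98  0.3   1.38  1.76 -0.3   1.34 -1.89]
down 0 0 [ 1.28  0.46 -1.5   1.7   0.47  1.42  1.28]
down 0 1 [-0.98  0.3   1.38  1.76 -0.3   1.34 -1.11]
down 45 0 [ 1.2   0.32 -1.29  1.7   0.31  1.36  2.21]
down 45 1 [-0.98  0.3   1.38  1.76 -0.3   1.34 -0.32]
down 90 0 [-1.01  0.45  1.55  1.76 -0.46  1.4  -2.52]
down 90 1 [-0.47  0.12  0.68  1.75 -0.08  1.3   0.23]
```

```bash
python3 - <<'E'
from h import *
import cv2
np.set_printoptions(precision=3,suppress=True)
p=np.array(manip.current_tool_pos())
manip.servo_line(list(p+[0,0,.09]),vel=.3); print(manip.current_clock(),manip.current_tool_pos())
manip.movej([1.2,.33,-1.31,1.7,.33,1.36,1.4]); print(manip.current_clock(),manip.current_tool_pos(),manip.current_finger_gap())
Rs=toolR(AZ,AL+np.radians(22),1)
s=manip.solve_ik(list(tcp([.47,-.08,.40],Rs)),list(Rs.as_quat())); print(s)
manip.movej(s); print(manip.current_clock(),manip.current_tool_pos(),manip.current_finger_gap())
for n in("side","top"): cv2.imwrite(f"pics/{n}4.png",viewer.get_image(n)[:,:,::-1])
E
```

```text
8.9333 [ 0.518 -0.288  0.378]
10.0083 [ 0.502 -0.096  0.359] 0.01444688423189379
[ 1.219  0.792 -0.806  1.656 -0.686  1.712  0.612]
10.9667 [ 0.468 -0.06   0.398] 0.014343466603730405
```

View pics/side4.png

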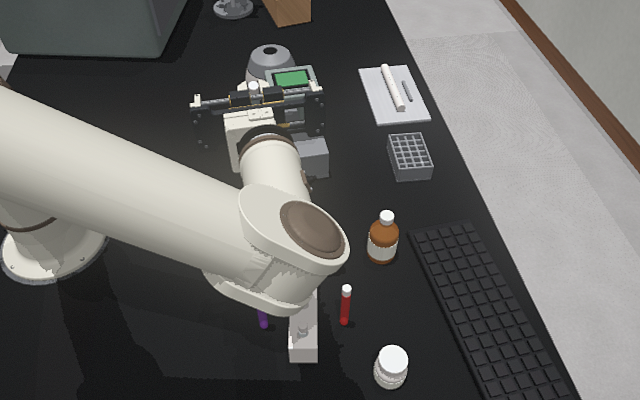

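View pics/top4.png

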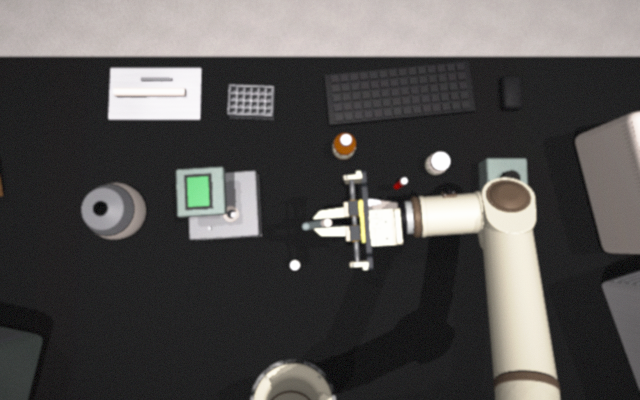

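```bash
python3 - <<'E'
from h import *
import cv2
np.set_printoptions(precision=3,suppress=True)
for z in(.4,.45,.5): print(z,plane("top",(508,195),z),plane("side",(312,230),z))
for z in (.2,.25,.3,.35,.4): print(z,plane("side",(262,312),z),plane("side",(215,280),z))
Rt=R.from_quat(manip.current_tcp_rot());M=Rt.as_matrix();p=np.array(manip.current_tool_pos())
g=p-.0188*M[:,2]; 
# tube axis: tool z tilted al from -ax
h=np.array([np.cos(AZ),np.sin(AZ),0]);th=np.radians(22);ax=-np.sin(th)*h+np.cos(th)*np.array([0,0,1.])
for n in("side","top"): print(n,proj(n,[g+.020*ax,g-.102*ax,g-.11*ax]).round(1))
s=cv2.imread("pics/side4.png");t=cv2.imread("pics/top4.png")
cv2.imwrite("pics/s4z.png",cv2.resize(s[70:150,180:340],None,fx=5,fy=5,interpolation=cv2.INTER_CUBIC))
cv2.imwrite("pics/t4z.png",cv2.resize(t[160:280,280:420],None,fx=5,fy=5,interpolation=cv2.INTER_CUBIC))
E
```

```text
0.4 [ 0.524 -0.446  0.4  ] [ 0.524 -0.362  0.4  ]
0.45 [ 0.519 -0.426  0.45 ] [ 0.519 -0.4    0.45 ]
0.5 [ 0.513 -0.406  0.5  ] [ 0.514 -0.438  0.5  ]
0.2 [ 0.447 -0.353  0.2  ] [ 0.378 -0.286  0.2  ]
0.25 [ 0.45 -0.38  0.25] [ 0.385 -0.319  0.25 ]
0.3 [ 0.452 -0.408  0.3  ] [ 0.393 -0.351  0.3  ]
0.35 [ 0.454 -0.435  0.35 ] [ 0.4   -0.383  0.35 ]
0.4 [ 0.457 -0.462  0.4  ] [ 0.408 -0.416  0.4  ]
side [[252.3  83.6]
 [255.7 122.2]
 [255.8 124.3]]
top [[327.2 221.6]
 [305.  225.4]
 [303.7 225.6]]
```

View pics/s4z.png

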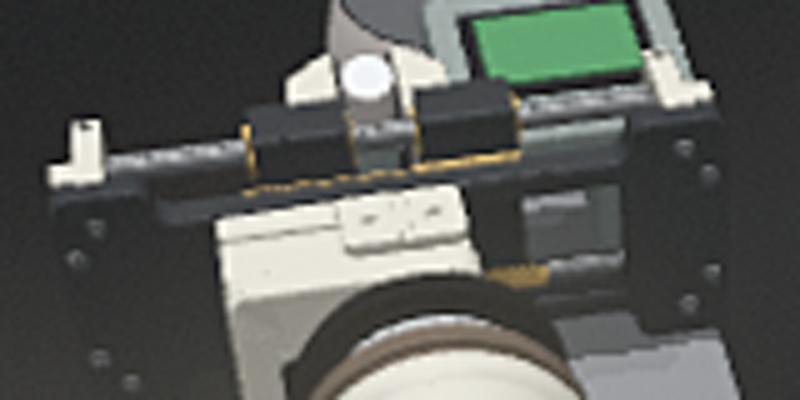

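View pics/t4z.png

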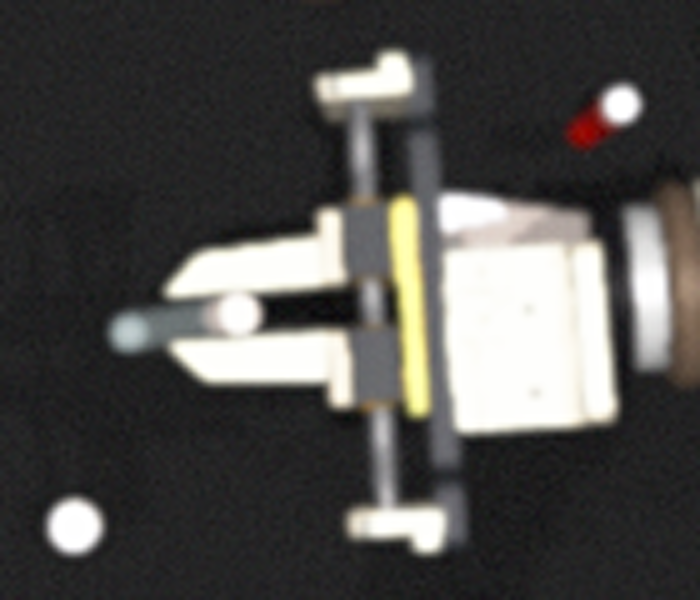

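```bash
cat >> h.py <<'E'
WELL=np.array([.5100,.1628]); AZ=np.radians(72)+YAW
def go(fc,u,th,vel=.1,**k):
    p,q=tubepose(fc,u,th,**k); manip.servo_line(list(p),list(q),vel=vel)
    print((fc,u,th),"t",round(manip.current_clock(),2),"F",np.round(manip.current_force(),1),"M",np.round(manip.current_wrist_torque(),2),"gap",round(manip.current_finger_gap(),4),"err",np.round((np.array(manip.current_tool_pos())-p)*1e3,1),flush=True)
E
python3 - <<'E'
from h import *
import cv2
np.set_printoptions(precision=2,suppress=True)
p,q=tubepose(.15,.10,22); s=manip.solve_ik(list(p),list(q)); print(s)
manip.move_pose(list(p),list(q)); print(manip.current_q())
for a in((.025,.10,22),(.02,0,22),(-.012,-.001,20),(-.026,-.002,14),(-.03,0,0),(-.062,0,0)):
    p,q=tubepose(*a); print(a,manip.solve_ik(list(p),list(q)))
go(.025,.10,22,.15)
for n in("side","top"): cv2.imwrite(f"pics/{n}5.png",viewer.get_image(n)[:,:,::-1])
E
```

```text
[ 1.29  0.75 -0.85  2.06 -0.92  1.24  0.85]
[ 1.29  0.75 -0.85  2.06 -0.92  1.24  0.85]
(0.025, 0.1, 22) [ 1.21  1.   -0.73  2.04 -0.83  1.11  1.01]
(0.02, 0, 22) [ 1.09  1.05 -0.81  2.1  -0.98  0.92  1.09]
(-0.012, -0.001, 20) [ 1.07  1.09 -0.79  2.09 -0.96  0.88  1.11]
(-0.026, -0.002, 14) [ 1.03  1.02 -0.8   2.12 -0.98  0.79  1.08]
(-0.03, 0, 0) [ 0.92  0.81 -0.82  2.16 -0.99  0.64  0.91]
(-0.062, 0, 0) [ 0.91  0.89 -0.8   2.15 -0.98  0.59  0.97]
(0.025, 0.1, 22) t 12.64 F [ 0.1 -0.6  0.2] M [-1.14  0.17 -0.05] gap 0.0146 err [ 0.4 -0.1  0.7]
```

View pics/side5.png

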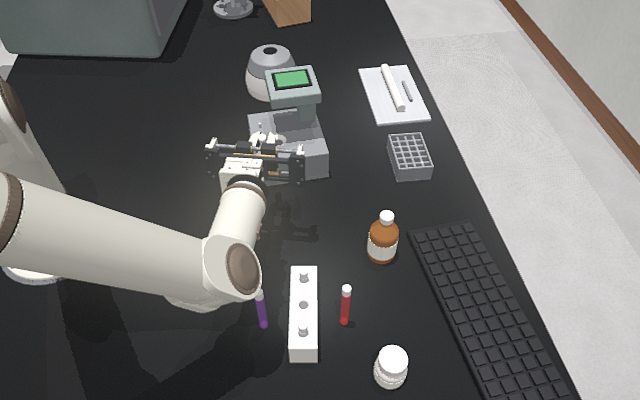

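View pics/top5.png

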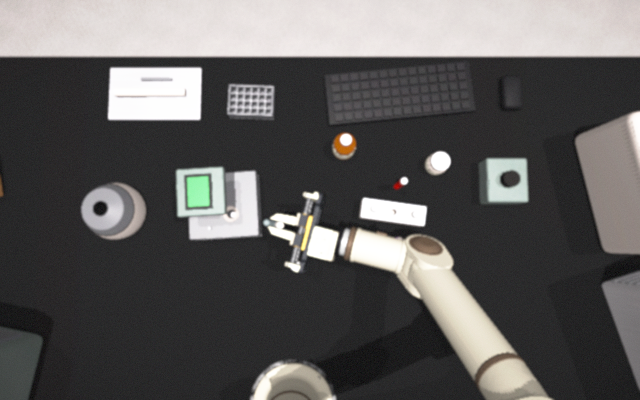

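```bash
python3 - <<'E'
from h import *
import cv2
go(.022,.03,22,.15)
go(.020,.001,22,.08)
for n in("side","top"): cv2.imwrite(f"pics/{n}6.png",viewer.get_image(n)[:,:,::-1])
s=cv2.imread("pics/side6.png");t=cv2.imread("pics/top6.png")
a=cv2.resize(s[60:200,200:340],None,fx=4,fy=4,interpolation=cv2.INTER_CUBIC)
b=cv2.resize(t[150:250,170:310],None,fx=4,fy=4,interpolation=cv2.INTER_CUBIC)
cv2.imwrite("pics/s6z.png",a);cv2.imwrite("pics/t6z.png",b)
h=np.array([np.cos(AZ),np.sin(AZ),0]);th=np.radians(22);ax=-np.sin(th)*h+np.cos(th)*np.array([0,0,1.])
fc=np.array([*WELL,.1])-.001*h
for n,o in(("side",(200,60)),("top",(170,150))): print(n,((proj(n,[fc+.122*ax,fc])-o)*4+1.5).round(0))
E
```

```text
(0.022, 0.03, 22) t 13.36 F [ 0.3  0.7 -0.7] M [-1.13  0.18  0.04] gap 0.015 err [ 0.1 -0.5 -0.1]
(0.02, 0.001, 22) t 13.88 F [ 0.4 -0.5 -1.5] M [-1.16  0.23  0.  ] gap 0.015 err [-0.2  0.5  0.1]
side [[280. 191.]
 [308. 296.]]
top [[279. 258.]
 [239. 252.]]
```

View pics/s6z.png

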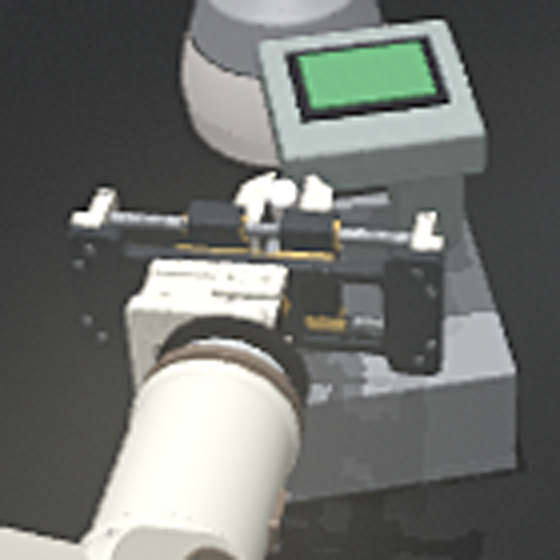

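View pics/t6z.png

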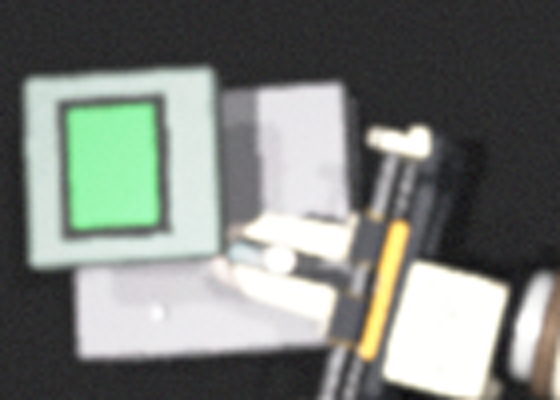

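View pics/side6.png

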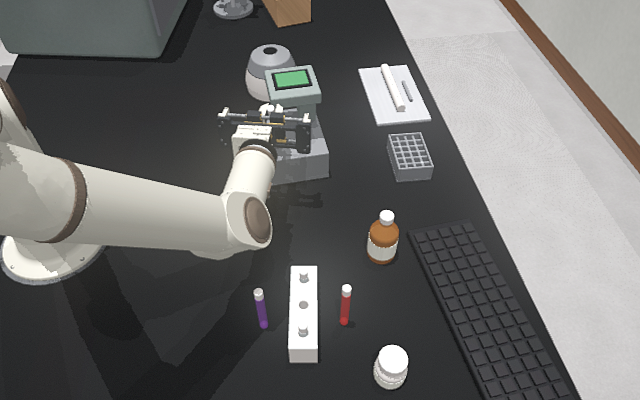

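```bash
cat > d.py <<'E'
from h import *
import sys
def chk(l=6):
    f=np.array(manip.current_force()); 
    if np.linalg.norm(f)>l: print("STOP",f); sys.exit()
for a in((.006,.000,22),(-.004,-.001,21),(-.012,-.001,20),(-.019,-.002,17.5),(-.026,-.002,14)):
    go(*a,.05); chk()
for a in((-.030,-.0015,9),(-.032,-.001,4),(-.034,0,0)):
    go(*a,.05); chk()
import cv2
for n in("side","top"): cv2.imwrite(f"pics/{n}7.png",viewer.get_image(n)[:,:,::-1])
s=cv2.imread("pics/side7.png");t=cv2.imread("pics/top7.png")
cv2.imwrite("pics/s7z.png",cv2.resize(s[60:200,200:340],None,fx=4,fy=4,interpolation=cv2.INTER_CUBIC))
cv2.imwrite("pics/t7z.png",cv2.resize(t[150:250,170:310],None,fx=4,fy=4,interpolation=cv2.INTER_CUBIC))
E
python3 d.py
```

```text
(0.006, 0.0, 22) t 14.41 F [-0.6  0.2 -1. ] M [-1.1   0.2   0.01] gap 0.0147 err [-0.  -0.  -0.3]
(-0.004, -0.001, 21) t 14.76 F [-0.3 -0.2  0.2] M [-1.14  0.23  0.03] gap 0.0149 err [-0.1  0.3 -0. ]
(-0.012, -0.001, 20) t 15.07 F [ 0.9  0.2 -0.7] M [-1.12  0.21 -0.01] gap 0.0148 err [-0.1  0.1 -0.1]
(-0.019, -0.002, 17.5) t 15.38 F [-0.4 -0.2 -0.6] M [-1.18  0.24  0.  ] gap 0.0152 err [-0.2  0.3  0.4]
(-0.026, -0.002, 14) t 15.71 F [-1.1 -0.1 -0.6] M [-1.18  0.23  0.02] gap 0.0149 err [-0.1  0.1  0.3]
(-0.03, -0.0015, 9) t 16.03 F [-0.3  0.2 -0.1] M [-1.13  0.2  -0.04] gap 0.0148 err [-0.2 -0.   0.2]
(-0.032, -0.001, 4) t 16.35 F [-0.3 -0.5 -0.8] M [-1.1   0.22  0.02] gap 0.0146 err [-0.1 -0.2 -0.1]
(-0.034, 0, 0) t 16.62 F [ 0.1 -1.5 -1.5] M [-1.04  0.21 -0.03] gap 0.0145 err [-0.2 -0.2 -0.1]
```

View pics/s7z.png

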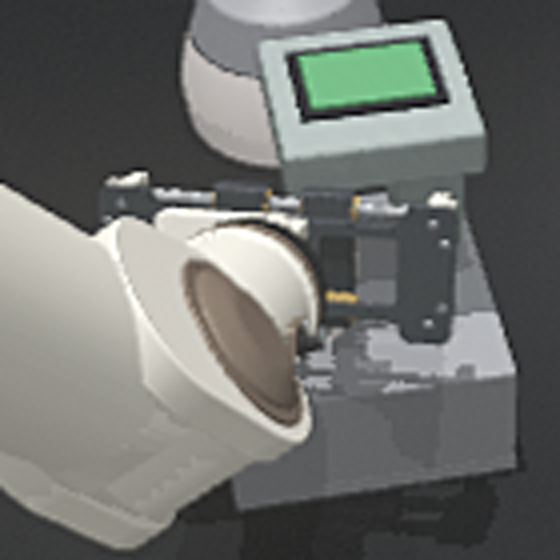

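View pics/t7z.png

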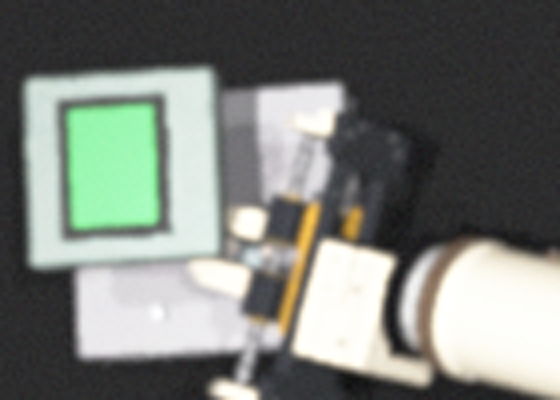

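```bash
cat > e.py <<'E'
from h import *
import sys
go(-.044,0,0,.06)
fc=-.044
while fc>-.069:
    fc-=.002; go(fc,0,0,.03)
    f=np.array(manip.current_force())
    if abs(f[2])>20 or np.linalg.norm(f[:2])>8: print("stop"); break
E
python3 e.py
```

```text
(-0.044, 0, 0) t 17.04 F [-0.3 -0.6 -0.3] M [-1.03  0.21 -0.02] gap 0.0148 err [-0.3 -0.2 -0.7]
(-0.046, 0, 0) t 17.29 F [-0.2  0.  -0.4] M [-1.03  0.18  0.02] gap 0.0147 err [-0.   0.1 -0. ]
(-0.048, 0, 0) t 17.54 F [ 0.3 -0.2 -0.4] M [-1.06  0.14  0.03] gap 0.0147 err [-0. -0. -0.]
(-0.05, 0, 0) t 17.79 F [ 0.3 -0.2 -0.7] M [-1.02  0.17  0.01] gap 0.0147 err [-0.   0.  -0.1]
(-0.052000000000000005, 0, 0) t 18.04 F [-0.8 -0.5  5.4] M [-0.14 -0.03  0.05] gap 0.0148 err [0.1 0.5 0.7]
(-0.054000000000000006, 0, 0) t 18.29 F [ 0.1 -1.5  6. ] M [ 0.13 -0.08 -0.  ] gap 0.0149 err [0.2 0.7 1. ]
(-0.05600000000000001, 0, 0) t 18.54 F [-0.2 -0.3  7.1] M [ 0.25 -0.13 -0.02] gap 0.0146 err [0.2 0.8 1.2]
(-0.05800000000000001, 0, 0) t 18.79 F [-0.1 -1.2  8.3] M [ 0.3  -0.11  0.05] gap 0.015 err [0.2 0.8 1.3]
(-0.06000000000000001, 0, 0) t 19.04 F [-0.4 -0.9  8.5] M [ 0.37 -0.1   0.02] gap 0.0147 err [0.2 0.9 1.4]
(-0.06200000000000001, 0, 0) t 19.29 F [ 0.5 -1.1  9. ] M [ 0.39 -0.18  0.06] gap 0.0149 err [0.2 1.  1.6]
(-0.06400000000000002, 0, 0) t 19.54 F [-0.5 -0.5  9.3] M [ 0.47 -0.18  0.01] gap 0.0148 err [0.2 1.1 1.7]
(-0.06600000000000002, 0, 0) t 19.79 F [-0.7 -0.7 15.1] M [ 1.5  -0.33  0.09] gap 0.015 err [0.4 2.1 3.3]
(-0.06800000000000002, 0, 0) t 20.04 F [-0.5 -2.3 22.4] M [ 2.6  -0.61  0.06] gap 0.0143 err [0.7 3.2 5.2]
stop
```

```bash
python3 - <<'E'
from h import *
import cv2
go(-.0632,0,0,.05)
effector.open_jaws(); print(manip.current_clock(),manip.current_finger_gap(),manip.current_force())
p,q=tubepose(-.0632,0,0); z=R.from_quat(q).as_matrix()[:,2]
manip.servo_line(list(p-.10*z),list(q),vel=.12); print(manip.current_clock(),manip.current_force())
manip.servo_line(list(p-.10*z+[0,-.12,.16]),list(q),vel=.25); print(manip.current_clock(),manip.current_q())
for n in("side","top"): cv2.imwrite(f"pics/{n}8.png",viewer.get_image(n)[:,:,::-1])
s=cv2.imread("pics/side8.png");t=cv2.imread("pics/top8.png")
cv2.imwrite("pics/t8z.png",cv2.resize(t[150:250,170:270],None,fx=5,fy=5,interpolation=cv2.INTER_CUBIC))
E
```

```text
(-0.0632, 0, 0) t 20.29 F [ 0.5 -0.9  6.4] M [ 0.1 -0.2 -0.1] gap 0.0144 err [0.2 0.4 0.8]
21.575 0.09165286431657536 [-0.7303155  -0.56666501  0.37164672]
22.5583 [ 0.26339166  0.85478043 -0.49141026]
23.5083 [ 1.18678222  0.48114806 -0.68682691  1.93047792 -0.76717442  1.29312919
  0.65446684]
```

View pics/side8.png

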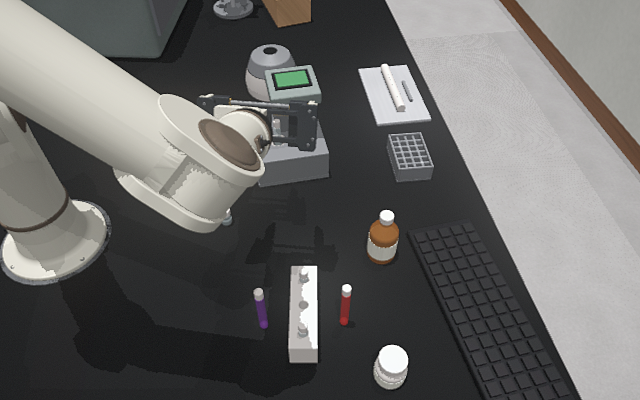

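View pics/t8z.png

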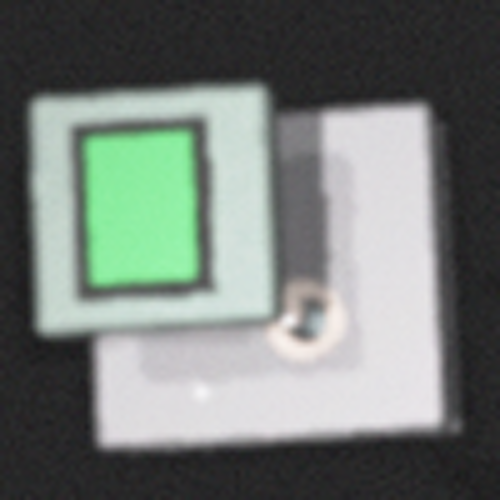

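```bash
python3 - <<'E'
from h import *
import cv2
p=np.array(manip.current_tool_pos())
manip.servo_line(list(p+[-.02,-.16,.10]),vel=.3)
manip.movej([1.45,.3,-.45,1.55,.2,1.14,-.2]); print(manip.current_clock(),manip.current_tool_pos())
for n in("side","top"): cv2.imwrite(f"pics/{n}9.png",viewer.get_image(n)[:,:,::-1])
s=cv2.imread("pics/side9.png");t=cv2.imread("pics/top9.png")
cv2.imwrite("pics/s9z.png",cv2.resize(s[60:190,240:340],None,fx=5,fy=5,interpolation=cv2.INTER_CUBIC))
for n,o,k in(("side",(240,60),5),("top",(170,150),5)): print(n,((proj(n,[[*WELL,.14],[*WELL,.08]])-o)*k+2).round(0))
# pin: up(0), 4mm, home
for l in(.016,.012,.001): print(l,((proj("side",T([*WELL,YAW],(-35,55,80+l*1000)))-(240,60))*5+2).round(0))
E
```

```text
26.0417 [ 0.26452114 -0.60271145  0.35457419]
side [[179. 303.]
 [187. 400.]]
top [[283. 309.]
 [304. 317.]]
0.016 [[ 97. 311.]]
0.012 [[ 98. 318.]]
0.001 [[100. 335.]]
```

View pics/s9z.png

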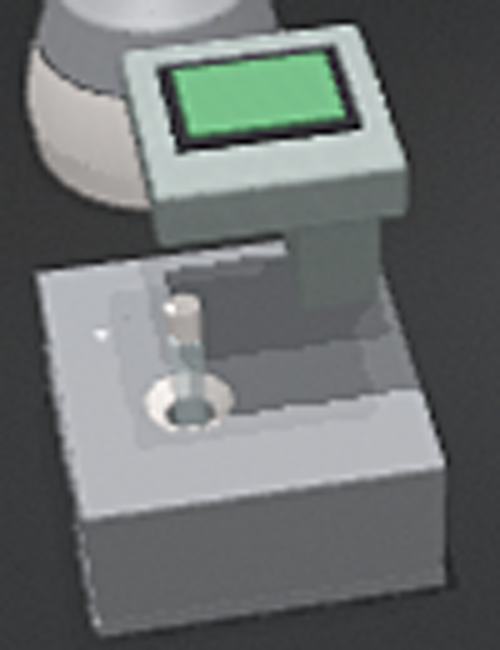

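View pics/side9.png

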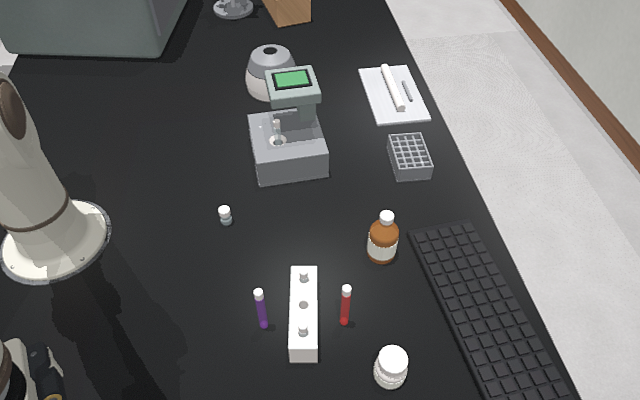

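```bash
python3 - <<'E'
from bench import manip
manip.hand_in(); print(manip.current_clock())
E
```

```text
the job is handed in; nothing more can be done
the job is handed in; nothing more can be done
```

The long tube is loaded in the reader's well with the lift pushed home, and the job was handed in at about 26 s of the 46 s allowed.

**What I did:** I took the tube from the rack's middle hole with the tool tilted. I slipped it under the head at a 22° lean from the open side and straightened it as it went down. I then pushed it against the lift, let go and backed off.

**Push:** The lift gave way at about 5–9 N. Then the force climbed to 22 N with the arm all but stopped, which is the hard stop. The tube's foot was then about 70.8 mm below the mouth by the arm's reading, against 70 mm expected.

**Last side picture:**
- The tube stands upright and free, with its cap top at crop pixel (182, 303) where (179, 303) was predicted.
- The indicator pin is at crop row 334, where 335 is predicted for fully home; it started at about 315–322.
- The short tubes, the purple and red look-alikes, the bottle, jar and vial all stand where they were.

**Disagreements:** The two cameras differed by about 2.5 mm in x, so I used the mean and checked it against the held tube. No check failed. The picture cannot resolve the pin to better than about 1 mm, so the force jump is the firmer evidence that the lift is fully home.

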